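# Settle the rocking ballast block on the test stand and start the test

## Robot

A 6-joint arm with a two-finger parallel gripper is mounted at the origin on the work surface. World frame = base frame: x ahead of the robot, y to its left, z up, the work surface at z = 0. Lengths are in m, angles in rad, forces in N, time in s.
With the tool pointing down it reaches from about 0.275 to 0.725 m from the base axis. Payload 15.9 kg.
Tool frame: the origin (TCP) lies at the very end of the fingers, on their centre line; the grasp point (between the pads) lies behind it (robot.grasp_offset is the z of the grasp point in the tool frame, in m); z points along the fingers, y is the line along which they close (so a half turn about z gives the same grasp; the last joint's range is limited). The gripper opens to 85 mm and grips with 20 to 120 N. Pads are 22 mm wide; open, the fingers measure 114 mm over their backs; the gripper's body (76 mm by 85 mm) begins 54 mm behind the grasp point. The pads swing forward as they close: fully open they stand 13 mm farther back than shut.
Start: joints at [-1.197, 0.213, -0.034, 1.323, 0, 1.571], TCP at [0.183, -0.465, 0.231] pointing down, gripper open.
Joint ranges: [-2.98, 2.98], [-0.74, 1.72], [-1.14, 1.35], [-2.1, 2.04], [-1.57, 1.44], [-3.14, 3.14]. Speed limits (rad/s): [1.89, 1.89, 2.39, 2.57, 3.14, 3.14].

## Interface

Orientations are given as a rotation vector (axis times angle).
In Python, from station import robot gives the robot as it stands. Calls block until the motion is done:
- robot.move_ptp(position, orientation): joint-space move of the TCP to a pose.
- robot.line_to(position, rot=None, velocity=0.15, force_limit=None): straight line of the TCP; rot=None keeps the orientation; velocity is the mean speed in m/s. With force_limit (N) it stops when the force on the tool has changed by that much, and returns True; else False.
- robot.set_joints(angles): joint-space move.
- robot.open_gripper() and robot.close(grip_force=None): open the fingers fully, or close them until they stop; grip_force is the grip in N (None keeps the last).
- robot.dwell(seconds).
- robot.ik(position, orientation): joint angles nearest the present ones, or None.
- robot.snapshot(name): name is "scene" or "side" or "wrist"; returns the picture (480x640x3 uint8, blue, green, red); there is no depth.
- robot.camera_params(name): a dict with "fx", "fy", "cx", "cy" (pixels), "k1" (the pictures are not rectified: a ray, as slopes to the right and down, at radius r is drawn at 1 + k1 r^2 times it, then the intrinsics apply), "extrinsics" (4x4, takes a point from camera to world coordinates); the wrist camera has in their place "T_tool_cam" (4x4, takes a point from camera to tool coordinates, whose origin is the TCP and whose axes are the flange's). Camera axes: x right, y down, z forward; pixel columns grow to the right and rows downward; lengths in m; the calibration is good to about 2 mm. A picture is of the moment at which its call begins: read the wrist's pose just before it. camera_params takes no time and is no camera call.
A pose or a line that the arm cannot do raises robot.Unreachable and nothing moves.
- robot.job_done(): hands the job in, once; it reports no verdict.
Readings, each from a call of its own:
- robot.get_time(): time.
- robot.get_joint_positions(): joint angles.
- robot.get_joint_vel(): joint speeds.
- robot.get_joint_torque(): joint torques, N m.
- robot.get_eef_pos(): TCP position.
- robot.get_tool_rot(): TCP orientation.
- robot.get_force(): force on the tool from outside, world axes, zero at the start.
- robot.get_moment(): the same for the moment, N m.
- robot.get_width(): opening from 0.0 (shut) to 1.0 (fully open).
Only numpy, scipy, OpenCV 4.12 (cv2) and the standard library are available. Lean on these libraries where they do the work, as an engineer would, in place of code of your own. Each camera call takes 0.05 s, during which the arm holds its last target. There are 200 camera calls.

## Task

Catch the ballast block that is rocking on its round nose, turn it upright and set it down on its flat steel sole, squarely in the middle of the test stand's raised load plate with the round nose pointing in under the sensor head; do not drop it or knock the stand. Once it stands there by itself, press the controller's button fully down and let it come back up. Leave all the other things on the desk where they are.

Things in the scene. Friction and masses are not known exactly. Their poses are not given: they have to be found in the camera images.
- block: Ballast block, grey plastic on a 3 mm steel sole: 56 mm long (y), 46 high (z), 40 deep (x), 0.11-0.22 kg. Flat sole 25 mm deep (x +-12.6), flat upright back at x -12.6, flat top, round nose on +x. Grip across its flat end faces (y +-28). Origin: centre of the sole's underside, z up from the sole, x to the nose. Put down with the sole within 15 degrees of level, it settles flat by itself.
- block_axis (a point): Axis of the round nose's 40 mm arc, mid-length: 12.6 mm behind (-x) and 31 mm above the block's origin; axes as the block's. At the start the block rocks on its nose as on a 40 mm wheel, this point 40 mm above the desk: its z axis leans about 62 degrees from vertical towards the side its x axis points to, swinging some 4 degrees at first and further at a touch; the sole faces back and down.
- block_nose (a point): Foremost point of the round nose: 27.4 mm ahead (+x) of the block's origin and 31 mm above it.
- stand: Test stand, fixed: base 175 x 130 x 6 mm with the load plate and, at +x, two posts (x 100, y +-45 mm, 175 high) whose arm (x 24 to 100, z 150 to 160 mm) holds a grey sensor head over the plate: x 13 to 43, y +-29, z 125 to 150 mm, two lenses 3 mm below. Origin on the desk under the plate's middle; x to the posts, z up. Open at -x: a tool leaning back to -x can reach in under the head.
- plate (a point): Middle of the top face of the load plate (70 mm in x, 90 mm in y), 14 mm above the desk; axes as the stand's.
- controller: The controller, fixed: grey box 100 x 125 mm, 32 mm high, with a dark screen and one round button on top. Origin: centre of its underside, axes along its sides.
- button (a joint): Travel of the controller's button: 0 up, 0.006 m fully down; it is sprung, takes about 5 N to go fully down and comes back up by itself.
- button_top (a point): Centre of the button's top face (24 mm diameter), 54 mm above the desk when up; it is pressed straight down.
- rover: Bystander: small four-wheeled rover, 120 mm (x) by 118 mm (y), 67 mm high. Origin at the centre of its underside.
- wheel: Bystander: rubber-tyred wheel lying flat, 56 mm diameter, 24 mm high. Origin at the centre of its underside.
- gear: Bystander: plastic gear lying flat, 60 mm diameter, 14 mm high at the hub. Origin at the centre of its underside.
- motor: Bystander: box-shaped motor 87 x 40 mm, 32 mm high. Origin under its middle, shaft along its x.
- beam: Bystander: perforated beam 150 x 16 mm, 10 mm high. Origin under its middle, long along its x.
- battery: Bystander: battery pack 75 x 45 mm, 24 mm high. Origin under its middle, long along its x.
- screwdriver: Bystander: screwdriver 160 mm long lying flat, 26 mm high at the handle. Origin under its middle, long along its x.
There are look-alikes about, which are no part of the job. What is shaped like the block but red is not meant.

How it is judged:
By the outcome, as a careful person would: the job done as asked, in the order asked, and still so for the second after the job is handed in, with the robot touching nothing.
It also fails if it takes over 59 s, if anything falls off the work surface, if the arm or the gripper's body presses on something with over 40 N, if the wrist force passes 120 N, or if a joint passes its speed limit or range.

## Working session

There is one attempt and no reset: what is moved stays moved. The work goes in short steps, each a Python script; the robot and the scene stay as the last script left them, time stands still between calls to the robot, and variables do not carry over. Pictures are saved under pics/ and viewed, on a budget of 10 in all, crops included, one or two more only if the job needs it, and the job is handed in when it is done.

```bash
ls; mkdir -p pics; python3 - <<'E'
from station import robot
import cv2,numpy as np
print(robot.get_time(), robot.grasp_offset)
for n in ("scene","side","wrist"):
    im=robot.snapshot(n); cv2.imwrite(f"pics/{n}0.png",im)
    p=robot.camera_params(n); print(n,{k:(np.round(v,4).tolist()) for k,v in p.items()})
print(robot.get_time(), robot.get_tool_rot())
E
```

```text
pics
0.0 -0.0187
scene {'fx': 568.8098, 'fy': 568.8098, 'cx': 321.824, 'cy': 242.6415, 'k1': -0.1565, 'extrinsics': [[0.7868, 0.4171, -0.4549, 1.0813], [0.6171, -0.5242, 0.5868, -0.6617], [0.0063, -0.7425, -0.6698, 0.8037], [0.0, 0.0, 0.0, 1.0]]}
side {'fx': 520.0924, 'fy': 520.0924, 'cx': 322.2766, 'cy': 237.1152, 'k1': -0.1088, 'extrinsics': [[-0.8044, -0.4094, 0.4306, -0.0019], [-0.594, 0.5696, -0.5681, 0.72], [-0.0127, -0.7127, -0.7013, 0.9371], [0.0, 0.0, 0.0, 1.0]]}
wrist {'fx': 351.7687, 'fy': 351.7687, 'cx': 318.7568, 'cy': 239.392, 'k1': -0.0324, 'T_tool_cam': [[-0.0011, -0.9631, -0.2691, 0.0688], [1.0, -0.001, -0.0007, -0.0004], [0.0004, -0.2691, 0.9631, -0.1428], [0.0, 0.0, 0.0, 1.0]]}
0.15 [-3.08612747e+00 -5.83587535e-01  2.35681157e-04]
```

View pics/scene0.png

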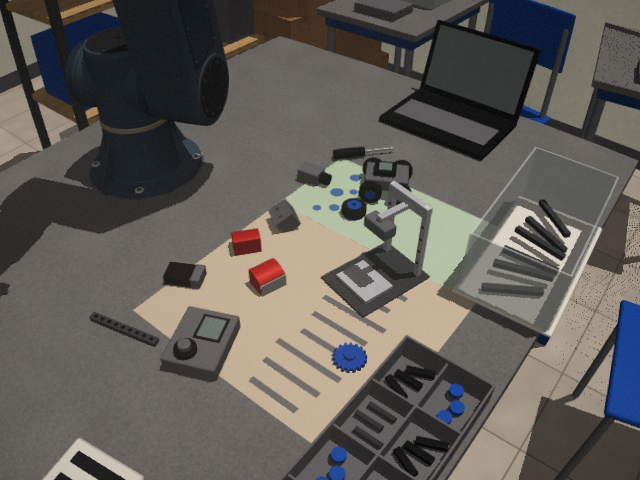

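View pics/side0.png

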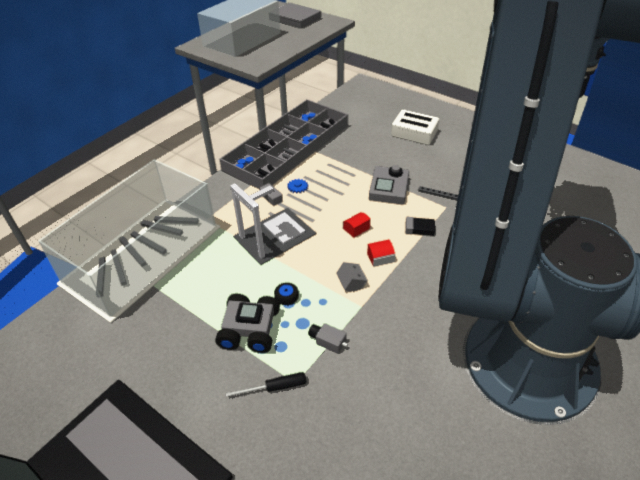

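The scene view shows the grey block at about (284,215). The two red look-alikes are at (246,241) and (267,275), and the grey motor is at (313,174). In the side view the block is at (351,277), the reds at (381,251) and (357,224), and the motor at (331,337). Only the grey block by the green/beige edge fits: it is grey, wedge-shaped and has a round nose. I'll confirm this in one enlarged crop that also covers the stand.

```bash
python3 - <<'E'
import cv2,numpy as np
def crop(n,x,y,w,h):
    im=cv2.imread(f"pics/{n}0.png")[y:y+h,x:x+w]
    im=cv2.convertScaleAbs(im,alpha=1.6,beta=10)
    s=400//w; o=cv2.resize(im,(w*s,h*s),interpolation=cv2.INTER_CUBIC)
    for i in range(0,w,10): cv2.line(o,(i*s,0),(i*s,5 if i%50 else 12),(0,255,255),1)
    for i in range(0,h,10): cv2.line(o,(0,i*s),(5 if i%50 else 12,i*s),(0,255,255),1)
    cv2.putText(o,f"{n} {x},{y} x{s}",(20,15),0,.45,(0,255,255),1)
    return cv2.resize(o,(400,300)) if o.shape[:2]!=(300,400) else o
a=np.hstack([crop("scene",260,190,50,37),crop("side",325,255,50,37)])
b=np.hstack([crop("scene",320,180,133,100)[:, :],crop("side",215,175,100,75)])
cv2.imwrite("pics/c1.png",np.vstack([a,b]))
E
```

```text
(no output)
```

View pics/c1.png

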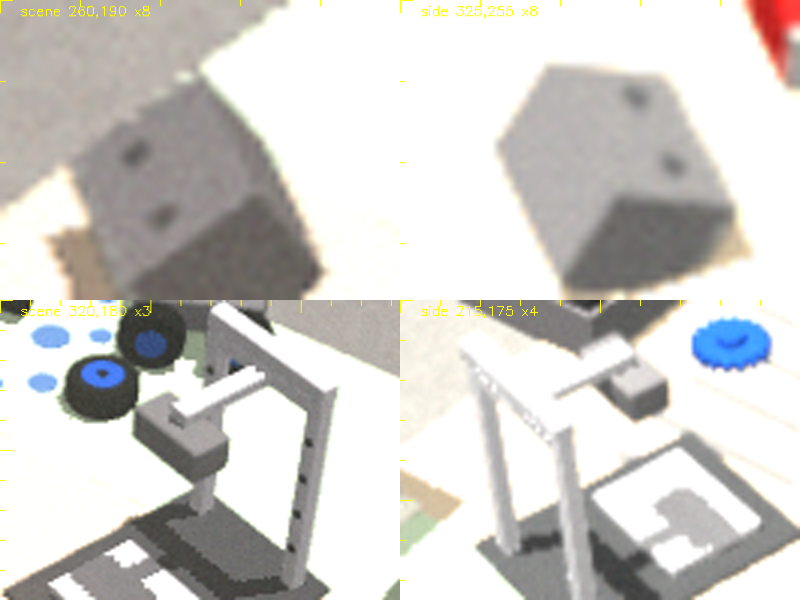

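The crop confirms a grey wedge with two dark pinholes on the upper face and no red anywhere. Next I'll write the helpers and do a rough triangulation.

```bash
cat > h.py <<'E'
import cv2,numpy as np
from scipy.spatial.transform import Rotation as R
from station import robot
def rays(n,px,pose=None):
    p=robot.camera_params(n); K=np.array([[p['fx'],0,p['cx']],[0,p['fy'],p['cy']],[0,0,1.]])
    u=cv2.undistortPoints(np.array(px,float).reshape(-1,1,2),K,np.array([p['k1'],0,0,0.])).reshape(-1,2)
    d=np.c_[u,np.ones(len(u))]
    if n=="wrist":
        T=np.eye(4);T[:3,:3]=R.from_rotvec(pose[3:]).as_matrix();T[:3,3]=pose[:3]; E=T@np.array(p['T_tool_cam'])
    else: E=np.array(p['extrinsics'])
    d=d@E[:3,:3].T; return E[:3,3],d/np.linalg.norm(d,axis=1)[:,None]
def plane(n,px,z,pose=None):
    o,d=rays(n,px,pose); return o+d*((z-o[2])/d[:,2])[:,None]
def tri(*views): # each (name,px list,pose)
    rs=[rays(*v) for v in views]; out=[]
    for i in range(len(rs[0][1])):
        A=np.zeros((3,3));b=np.zeros(3)
        for o,d in rs:
            M=np.eye(3)-np.outer(d[i],d[i]);A+=M;b+=M@o
        x=np.linalg.solve(A,b); g=[np.linalg.norm((np.eye(3)-np.outer(d[i],d[i]))@(x-o)) for o,d in rs]
        out.append(np.r_[x,max(g)])
    return np.array(out)
def project(n,X,pose=None):
    p=robot.camera_params(n)
    if n=="wrist":
        T=np.eye(4);T[:3,:3]=R.from_rotvec(pose[3:]).as_matrix();T[:3,3]=pose[:3]; E=T@np.array(p['T_tool_cam'])
    else: E=np.array(p['extrinsics'])
    c=(np.atleast_2d(X)-E[:3,3])@E[:3,:3]; u=c[:,:2]/c[:,2:]; u=u*(1+p['k1']*(u**2).sum(1))[:,None]
    return u*p['fx']+[p['cx'],p['cy']]
def shot(name):
    pose=np.r_[robot.get_eef_pos(),robot.get_tool_rot()]
    im=robot.snapshot("wrist"); cv2.imwrite(f"pics/{name}.png",im); np.save(f"pics/{name}.npy",pose); return im,pose
def rot(zdir,ydir):
    z=np.array(zdir,float);z/=np.linalg.norm(z); y=np.array(ydir,float); y-=z*(y@z); y/=np.linalg.norm(y)
    return R.from_matrix(np.c_[np.cross(y,z),y,z]).as_rotvec()
E
python3 - <<'E'
from h import *
np.set_printoptions(precision=4,suppress=True)
print("block holes",tri(("scene",[(260+135/8,190+153/8),(260+162/8,190+217/8)]),("side",[(325+673/8-50,255+164/8),(325+636/8-50,255+97/8)])))
print("swap",tri(("scene",[(260+135/8,190+153/8),(260+162/8,190+217/8)]),("side",[(325+636/8-50,255+97/8),(325+673/8-50,255+164/8)])))
print("stand base sc",plane("scene",[(322,282),(368,313),(428,277)],.006))
print("stand base si",plane("side",[(235,240),(263,262),(316,228),(287,208)],.006))
print("btn",tri(("scene",[(185,345)]),("side",[(395,169)])))
for nm,s,t in (("wheel",(353,208),(287,292)),("rover",(386,178),(248,318)),("motor",(315,175),(331,337)),("gear",(349,357),(298,185)),("red1",(246,241),(381,251)),("red2",(267,275),(357,224)),("batt",(185,274),(421,227))):
    print(nm,tri(("scene",[s]),("side",[t])))
print("ctrl",plane("scene",[(180,308),(240,320),(212,376),(162,362)],.032),"\n",plane("side",[(374,167),(411,170),(408,200),(369,197)],.032))
E
```

```text
block holes [[0.4115 0.0392 0.0309 0.0017]
 [0.435  0.0235 0.0305 0.0017]]
swap [[0.4258 0.0303 0.0432 0.0025]
 [0.4207 0.0324 0.0179 0.0061]]
stand base sc [[ 0.6104 -0.0526  0.006 ]
 [ 0.7262 -0.0624  0.006 ]
 [ 0.7664  0.0881  0.006 ]]
stand base si [[ 0.7446  0.1044  0.006 ]
 [ 0.636   0.1201  0.006 ]
 [ 0.6032 -0.0519  0.006 ]
 [ 0.7145 -0.0689  0.006 ]]
btn [[ 0.543  -0.3422  0.0448  0.0015]]
wheel [[0.5262 0.164  0.0128 0.0017]]
rover [[0.5361 0.2817 0.0337 0.0009]]
motor [[0.3761 0.2081 0.0123 0.0067]]
gear [[ 0.7552 -0.165   0.0039  0.002 ]]
red1 [[ 0.4188 -0.068   0.0174  0.0026]]
red2 [[ 0.5201 -0.1144  0.0177  0.0023]]
batt [[ 0.3839 -0.2085  0.0092  0.0032]]
ctrl [[ 0.4652 -0.2848  0.032 ]
 [ 0.57   -0.2363  0.032 ]
 [ 0.6172 -0.3512  0.032 ]
 [ 0.5321 -0.3852  0.032 ]] 
 [[ 0.6039 -0.3317  0.032 ]
 [ 0.5103 -0.3817  0.032 ]
 [ 0.4516 -0.2611  0.032 ]
 [ 0.5432 -0.2104  0.032 ]]
```

```bash
python3 - <<'E'
from h import *
np.set_printoptions(precision=3,suppress=True)
sx=np.array([.185,.983,0]);sx/=np.linalg.norm(sx);Z=np.array([0,0,1.]);sy=np.cross(Z,sx)
hh=np.array([.55,.83,0]);hh/=np.linalg.norm(hh);by=np.cross(Z,hh)
P=np.array([.67,0,.014]);B=np.array([.42,.03,.025])
for f in (1,-1):
  for t in (30,40,45,50,55,62):
    t_=np.radians(t);g=np.radians(t-62)
    zp=np.sin(t_)*sx-np.cos(t_)*Z; zg=np.sin(g)*hh-np.cos(g)*Z
    q1=robot.ik(B+.019*zg,rot(zg,f*by)); q2=robot.ik(P+Z*.026+.019*zp,rot(zp,f*sy)); q3=robot.ik(P+Z*.04-.1*zp,rot(zp,f*sy))
    print(f,t,q1,q2,q3 is not None)
# look
print(robot.get_time())
def at(tgt,ydir,h,back,xd):return
hx=-hh
for i,(dx) in enumerate((-.03,.05)):
    robot.move_ptp(B*[1,1,0]+hh*dx+[0,0,.14],rot(-Z,by)); robot.dwell(.1)
    shot(f"b{i}")
robot.line_to(B*[1,1,0]+hh*.05+[0,0,.2])
for i,d in enumerate(((-.09,.0,.16),(-.05,.05,.21))):
    robot.move_ptp(P*[1,1,0]+sx*d[0]+sy*d[1]*0+[0,0,d[2]],rot(-Z+.3*sx,sy)); robot.dwell(.1)
    shot(f"s{i}")
print(robot.get_time())
a=[cv2.resize(cv2.imread(f"pics/{n}.png"),(400,300),interpolation=cv2.INTER_AREA) for n in ("b0","b1","s0","s1")]
cv2.imwrite("pics/m1.png",np.vstack([np.hstack(a[:2]),np.hstack(a[2:])]))
E
```

```text
1 30 [ 0.308  0.604 -0.215  1.206 -0.339 -0.599] [-0.223  0.686  0.041  0.948  0.523 -1.614] True
1 40 [ 0.249  0.471 -0.351  1.04  -0.254 -0.699] [-0.287  0.738  0.055  0.972  0.694 -1.702] True
1 45 [ 0.215  0.41  -0.416  0.961 -0.205 -0.748] [-0.316  0.772  0.07   0.997  0.777 -1.753] True
1 50 [ 0.177  0.353 -0.48   0.884 -0.151 -0.797] [-0.342  0.813  0.092  1.032  0.858 -1.81 ] True
1 55 [ 0.136  0.301 -0.541  0.81  -0.092 -0.846] [-0.365  0.859  0.121  1.082  0.938 -1.876] True
1 62 [ 0.071  0.237 -0.622  0.711  0.    -0.914] [-0.393  0.937  0.181  1.182  1.044 -1.991] True
-1 30 [ 0.308  0.604 -0.215  1.206 -0.339  2.542] [-0.223  0.686  0.041  0.948  0.523  1.528] True
-1 40 [ 0.249  0.471 -0.351  1.04  -0.254  2.443] [-0.287  0.738  0.055  0.972  0.694  1.439] True
-1 45 [ 0.215  0.41  -0.416  0.961 -0.205  2.394] [-0.316  0.772  0.07   0.997  0.777  1.389] True
-1 50 [ 0.177  0.353 -0.48   0.884 -0.151  2.344] [-0.342  0.813  0.092  1.032  0.858  1.331] True
-1 55 [ 0.136  0.301 -0.541  0.81  -0.092  2.296] [-0.365  0.859  0.121  1.082  0.938  1.265] True
-1 62 [ 0.071  0.237 -0.622  0.711  0.     2.227] [-0.393  0.937  0.181  1.182  1.044  1.151] True
0.15
5.3
```

View pics/m1.png

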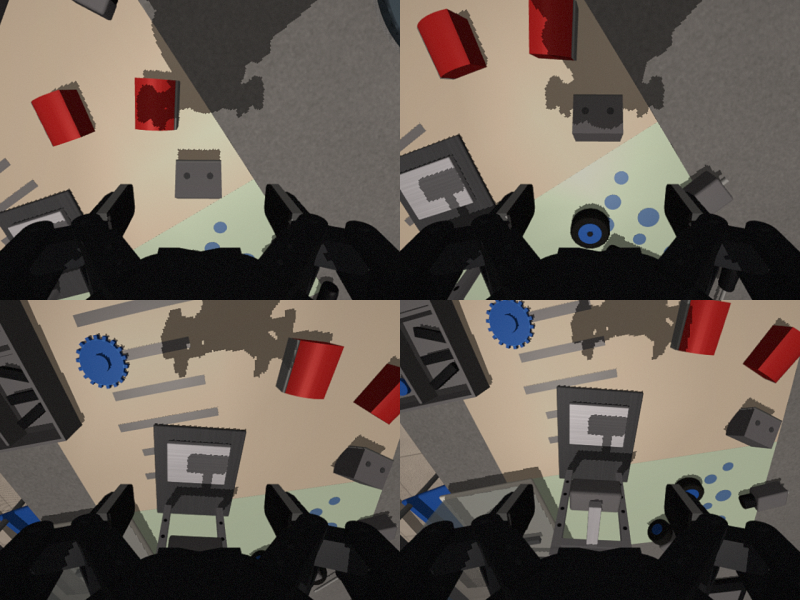

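The montage (x1.6 for full-resolution pixels) shows the grey block at b0 (198,175) and b1 (598,118), with two holes on its upturned back face. The stand is at s0 (200,465) and s1 (600,430). I'll enlarge these to pick the corners.

```bash
python3 - <<'E'
import cv2,numpy as np
def crop(n,x,y,w):
    h=w*3//4; s=400/w
    im=cv2.convertScaleAbs(cv2.imread(f"pics/{n}.png")[y:y+h,x:x+w],alpha=1.5,beta=10)
    o=cv2.resize(im,(400,300),interpolation=cv2.INTER_CUBIC)
    for i in range(0,w,10): cv2.line(o,(int(i*s),0),(int(i*s),5 if i%50 else 12),(0,255,255),1)
    for i in range(0,h,10): cv2.line(o,(0,int(i*s)),(5 if i%50 else 12,int(i*s)),(0,255,255),1)
    return o
cv2.imwrite("pics/m2.png",np.vstack([np.hstack([crop("b0",262,236,112),crop("b1",262,146,112)]),np.hstack([crop("s0",240,195,160),crop("s1",240,135,160)])]))
E
```

```text
(no output)
```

View pics/m2.png

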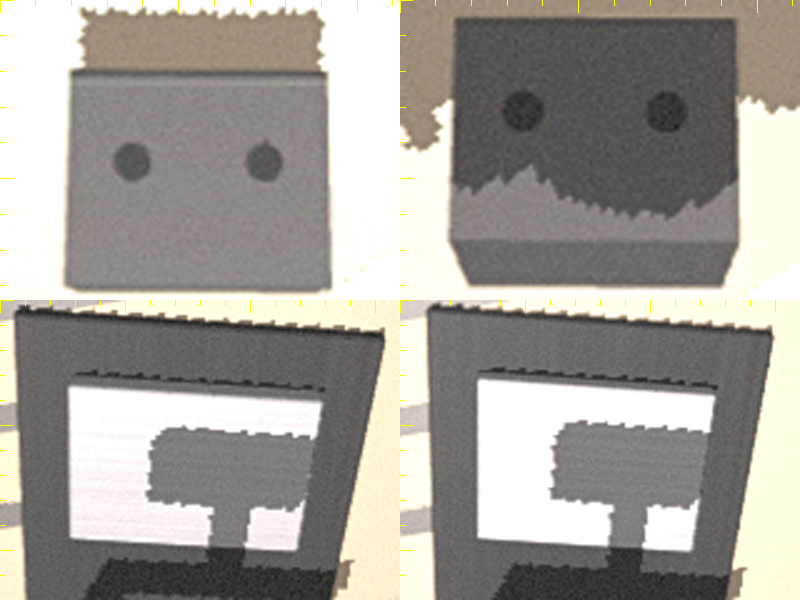

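Corners are clear. The back face's sole edge (with the steel strip) is at the top of b0, and the white plate shows all four corners in s0 and s1. Now I'll triangulate.

```bash
cat > meas.py <<'E'
from h import *
np.set_printoptions(precision=4,suppress=True)
L=lambda n:np.load(f"pics/{n}.npy")
def full(x,y,s,pts): return np.array(pts)/s-0.5*(1-1/s)*0+[x,y]
s=400/112
b0=full(262,236,s,[(72,73),(326,73),(66,289),(330,290),(132,162),(264,162)])
b1=full(262,146,s,[(57,18),(336,18),(51,241),(337,241),(123,111),(266,111)])
s0=full(240,195,2.5,[(69,86),(322,101),(296,250),(69,238)])
s1=full(240,135,2.5,[(77,78),(315,94),(291,251),(77,238)])
TB=tri(("wrist",b0,L("b0")),("wrist",b1,L("b1"))); TS=tri(("wrist",s0,L("s0")),("wrist",s1,L("s1")))
E
python3 - <<'E'
from meas import *
print(TB);n=np.linalg.norm
p=TB[:,:3];print("y len",n(p[0]-p[1]),n(p[2]-p[3]),"z len",n(p[0]-p[2]),n(p[1]-p[3]))
up=(p[2]+p[3]-p[0]-p[1])/2; yy=(p[1]-p[0]+p[3]-p[2])/2
print("z axis",up/n(up),"lean",np.degrees(np.arccos(up[2]/n(up))),"ydir(R-L)",yy/n(yy),"centre",p[:4].mean(0))
for sh in ("s0","s1"): 
    q=plane("wrist",globals()[sh],.014,L(sh)); print(sh,q[:,:2].tolist(),"mid",q.mean(0),n(q[0]-q[1]),n(q[1]-q[2]))
print(TS);q=TS[:,:3];print("mid",q.mean(0),n(q[0]-q[1]),n(q[3]-q[2]),n(q[0]-q[3]),n(q[1]-q[2]))
# cross-check by fixed cams
for c in ("scene","side"): print(c,project(c,np.r_[p[:4],q]).round(0).tolist())
E
```

```text
[[0.4382 0.0043 0.0229 0.0001]
 [0.3919 0.0351 0.0231 0.0003]
 [0.4617 0.0388 0.0425 0.0001]
 [0.4152 0.0695 0.0433 0.0001]
 [0.4371 0.0265 0.0301 0.    ]
 [0.4133 0.0423 0.0302 0.    ]]
y len 0.0556579445337157 0.05569302539085003 z len 0.046057675951715144 0.04619700812376074
z axis [0.5063 0.7464 0.4319] lean 64.41298370027445 ydir(R-L) [-0.8334  0.5525  0.0091] centre [0.4267 0.0369 0.0329]
s0 [[0.70677794986606, -0.04515997746638703], [0.6206880623022011, -0.022685426487265264], [0.6383704668445835, 0.04430458073201235], [0.7248641900599657, 0.02173474354092253]] mid [ 0.6727 -0.0005  0.014 ] 0.0889751323824304 0.06928440298970133
s1 [[0.7066755630094923, -0.045684166397783874], [0.62025732980035, -0.02291010718093167], [0.6381607235306321, 0.044353048212728285], [0.7244488768308844, 0.021567982939411534]] mid [ 0.6724 -0.0007  0.014 ] 0.08936872385909066 0.06960505427462257
[[ 0.7061 -0.0465  0.0164  0.    ]
 [ 0.6205 -0.0234  0.0152  0.0002]
 [ 0.6383  0.0444  0.0139  0.0001]
 [ 0.7243  0.021   0.015   0.0002]]
mid [ 0.6723 -0.0012  0.0152] 0.08865253347292505 0.08921562882111538 0.06989349150272275 0.0701106248238508
scene [[275.0, 225.0], [268.0, 209.0], [293.0, 214.0], [286.0, 198.0], [364.0, 299.0], [335.0, 273.0], [363.0, 258.0], [392.0, 284.0]]
side [[357.0, 264.0], [366.0, 280.0], [341.0, 263.0], [350.0, 279.0], [284.0, 211.0], [304.0, 229.0], [282.0, 242.0], [262.0, 222.0]]
```

The sizes match: block 55.7 x 46.1 mm, plate 89 x 70 mm at z≈15 mm. Heights on the block are off by about 3 mm because it rocked between the two shots. I'll solve lean and position for each shot using the known 40 mm rolling height.

```bash
cat >> meas.py <<'E'
from scipy.optimize import brentq
Z=np.array([0,0,1.])
yb=TB[1,:3]-TB[0,:3]+TB[3,:3]-TB[2,:3]; yb[2]=0; yb/=np.linalg.norm(yb); hh=np.cross(yb,Z)
def lean(n,c,L_):
    S=(c[0]+c[1])/2;T=(c[2]+c[3])/2
    def pts(t): return plane(n,[S],.04-.031*np.cos(t),L_)[0],plane(n,[T],.04+.015*np.cos(t),L_)[0]
    f=lambda t:(lambda a,b:(b-a)@hh-.046*np.sin(t))(*pts(t))
    ts=np.radians(np.arange(40,86,1.)); v=[f(t) for t in ts]
    r=[brentq(f,ts[i],ts[i+1]) for i in range(len(ts)-1) if v[i]*v[i+1]<0]
    out=[]
    for t in r:
        a,b=pts(t); A=a+.031*(np.sin(t)*hh+np.cos(t)*Z); out.append((np.degrees(t),A,A+.04*(np.radians(62)-t)*hh))
    return out
mid=TS[:,:3].mean(0); sx=TS[3,:3]-TS[0,:3]+TS[2,:3]-TS[1,:3]; sx[2]=0; sx/=np.linalg.norm(sx)
sy2=TS[0,:3]-TS[1,:3]+TS[3,:3]-TS[2,:3]; sy2[2]=0; sy2/=np.linalg.norm(sy2)
a=np.cross(sy2,Z); a*=np.sign(a@sx); sx=sx+a; sx/=np.linalg.norm(sx); sy=np.cross(Z,sx)
E
python3 - <<'E'
from meas import *
for n,c in (("b0",b0),("b1",b1)):
    for r in lean("wrist",c,L(n)): print(n,*r)
print("h",hh,"yb",yb,"sx",sx,"sy",sy,np.degrees(np.arctan2(sx[1],sx[0])))
E
```

```text
b0 58.580133456677004 [0.4296 0.0415 0.04  ] [0.4309 0.0434 0.04  ]
b0 78.0521699543562 [0.4299 0.042  0.04  ] [0.4237 0.0327 0.04  ]
b1 62.614960622953 [0.4302 0.0427 0.04  ] [0.4299 0.0423 0.04  ]
h [ 0.5526  0.8335 -0.    ] yb [-0.8335  0.5526  0.    ] sx [0.2589 0.9659 0.    ] sy [-0.9659  0.2589  0.    ] 74.992339313039
```

Both shots agree on a rest axis of about (0.430, 0.043), with a lean of 58.6–62.6 degrees. Now the grasp.

```bash
cat >> meas.py <<'E'
A0=np.array([.4303,.0428,.04]); t=np.radians(50); g=t-np.radians(62)
zg=np.sin(g)*hh-np.cos(g)*Z; zp=np.sin(t)*sx-np.cos(t)*Z
rg=rot(zg,yb); rp=rot(zp,sy)
G=A0*[1,1,0]+.002*hh+[0,0,.026]; TG=G+.022*zg
E
python3 - <<'E'
from meas import *
robot.line_to(robot.get_eef_pos()+np.array([-.05,-.0,.06]))
robot.move_ptp(TG-.10*zg,rg); robot.dwell(.2)
shot("g0")
print(robot.line_to(TG,velocity=.12,force_limit=8)); print(TG,robot.get_eef_pos(),robot.get_force())
robot.close(30); robot.dwell(.3)
print("w",robot.get_width(),robot.get_force(),robot.get_eef_pos())
shot("g1")
robot.line_to(TG+[0,0,.10],velocity=.1); robot.dwell(.3)
print("w",robot.get_width(),robot.get_force(),robot.get_time())
w,_=shot("g2")
for n in("scene","side"): cv2.imwrite(f"pics/{n}1.png",robot.snapshot(n))
sc=robot.camera_params
c=robot.get_eef_pos()
out=[]
for n in("scene","side"):
    u=project(n,c)[0].astype(int); im=cv2.imread(f"pics/{n}1.png")
    x,y=max(0,u[0]-50),max(0,u[1]-45); out.append(cv2.resize(im[y:y+75,x:x+100],(400,300),interpolation=cv2.INTER_CUBIC)); print(n,x,y)
g1=cv2.imread("pics/g1.png")
cv2.imwrite("pics/m3.png",cv2.convertScaleAbs(np.vstack([np.hstack(out),np.hstack([cv2.resize(g1,(400,300)),cv2.resize(w,(400,300))])]),alpha=1.4))
E
```

```text
False
[0.4289 0.0407 0.0045] [0.4294 0.0408 0.005 ] [-0.4367 -0.0991  0.1407]
w 0.6557886942560242 [0.2849 0.1401 5.903 ] [0.4293 0.0408 0.005 ]
w 0.6505038634425001 [ 0.0115  0.6804 -1.4234] 10.4
scene 231 139
side 302 205
```

View pics/m3.png

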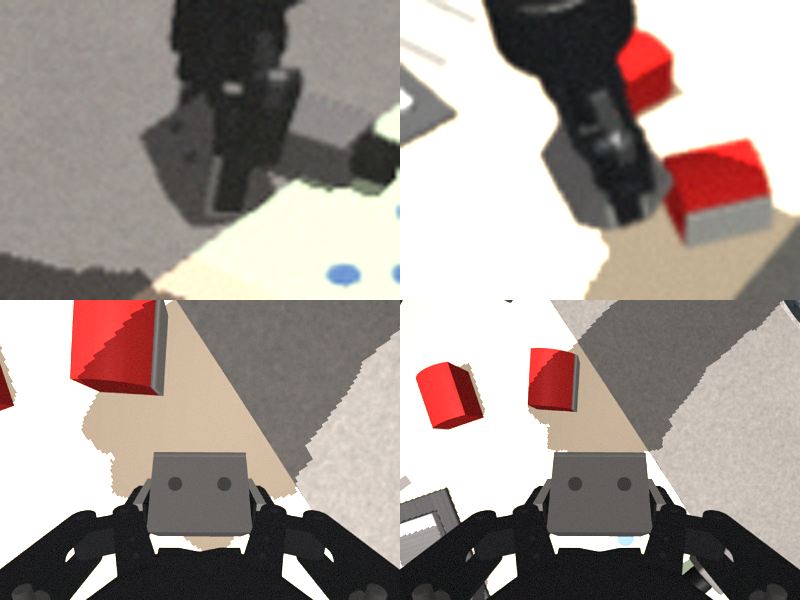

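The block is held (width 0.65, load about 1.4 N) and the back face is clearly visible in the wrist view. I'll get its pose in the hand from its corners with solvePnP.

```bash
cat > hand.py <<'E'
from meas import *
def inhand(name,seed=(320,380)):
    im=cv2.imread(f"pics/{name}.png"); bl=cv2.GaussianBlur(im,(5,5),0)
    m=np.zeros((482,642),np.uint8); cv2.floodFill(bl,m,seed,0,(9,)*3,(9,)*3,4|(255<<8)|cv2.FLOODFILL_FIXED_RANGE|cv2.FLOODFILL_MASK_ONLY)
    m=cv2.morphologyEx(m[1:-1,1:-1],cv2.MORPH_OPEN,np.ones((7,7)))
    c=max(cv2.findContours(m,cv2.RETR_EXTERNAL,cv2.CHAIN_APPROX_NONE)[0],key=cv2.contourArea)
    hull=cv2.convexHull(c); q=cv2.approxPolyDP(hull,.04*cv2.arcLength(hull,True),True).reshape(-1,2)
    return im,m,c,q
E
python3 - <<'E'
from hand import *
im,m,c,q=inhand("g2"); print(q.tolist(),cv2.contourArea(c),cv2.boundingRect(c))
print("col prof", [int(v) for v in im[235:262,320].mean(1)],[int(v) for v in im[368:392,320].mean(1)])
o=im.copy(); cv2.drawContours(o,[c],-1,(0,255,0),1)
o=cv2.convertScaleAbs(cv2.resize(o[225:405,200:440],(800,600),interpolation=cv2.INTER_CUBIC),alpha=1.4); cv2.imwrite("pics/m4.png",o)
E
```

```text
[[255, 388], [345, 380], [348, 394]] 1439.5 (255, 379, 94, 21)
col prof [123, 123, 125, 126, 127, 123, 126, 124, 92, 57, 71, 66, 69, 72, 79, 74, 63, 72, 67, 66, 68, 69, 67, 68, 73, 65, 71] [69, 64, 69, 60, 53, 55, 50, 54, 45, 63, 201, 243, 240, 239, 238, 239, 240, 238, 239, 239, 238, 240, 238, 238]
```

View pics/m4.png

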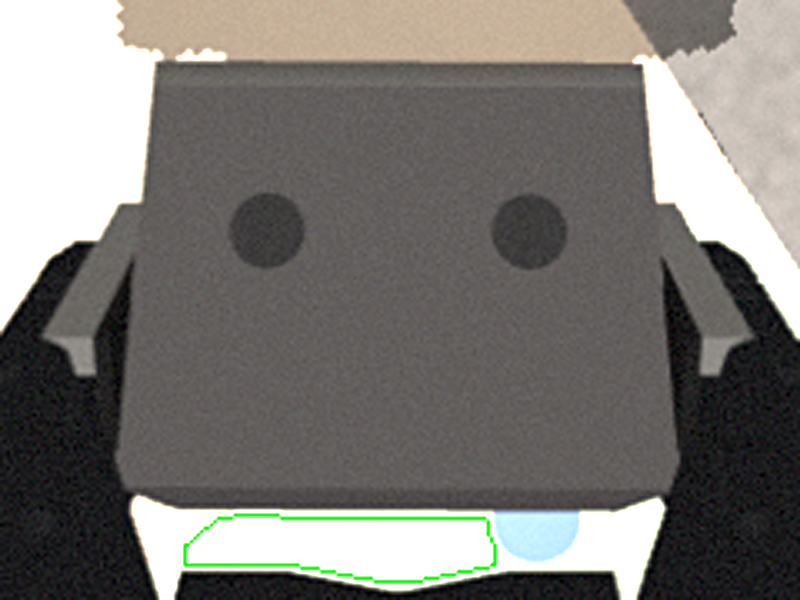

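The flood fill leaked, but the zoom is clear (scale 3.333, offset (200,225)): sole edge from (156,63) to (643,64), top edge at y≈487 from x≈114 to 682. I'll use those corners in solvePnP.

```bash
cat > hand.py <<'E'
from meas import *
P=robot.camera_params("wrist"); K=np.array([[P['fx'],0,P['cx']],[0,P['fy'],P['cy']],[0,0,1.]]); D=np.array([P['k1'],0,0,0.]); C=np.array(P['T_tool_cam'])
def hand(px): # corners sole-left, sole-right, top-right, top-left ; block frame in tool frame (R,t)
    # image right = tool +y = block +y
    obj=np.array([[-12.6,-28,0],[-12.6,28,0],[-12.6,28,46],[-12.6,-28,46]])/1000
    _,rv,tv=cv2.solvePnP(obj,np.array(px,float),K,D); 
    err=np.abs(cv2.projectPoints(obj,rv,tv,K,D)[0][:,0]-px).max()
    Rb=C[:3,:3]@cv2.Rodrigues(rv)[0]; tb=C[:3,:3]@tv[:,0]+C[:3,3]
    return Rb,tb,err,rv,tv
E
python3 - <<'E'
from hand import *
px=np.array([(156,63),(643,64),(682.5,487),(114.4,487)])/(10/3)+[200,225]
Rb,tb,err,rv,tv=hand(px); print("err",err,"origin in tool mm",tb*1000,"\n",Rb)
print("tilt xz deg (tool z in block, expect 50):",np.degrees(np.arctan2(Rb.T[0,2],-Rb.T[2,2])))
print("y axis in tool",Rb[:,1])
hp=cv2.projectPoints(np.array([[-12.6,-14.3,19.2],[-12.6,14.3,19.2]])/1000,rv,tv,K,D)[0][:,0]; print("holes pred",(hp-[200,225])*10/3)
# planned grip centre in block: x .7 z 26.2 at tool z -22
gp=tb+Rb@np.array([.0007,0,.0262]); print("planned grip pt in tool",gp*1000)
# perturb: depth sensitivity
for d in (-.3,.3): 
    p2=px+np.array([[-d,0],[d,0],[d,0],[-d,0]]); r=hand(p2); print(d,r[1]*1000,np.degrees(np.arctan2(r[0].T[0,2],-r[0].T[2,2])))
E
```

```text
err 0.1774569391523073 origin in tool mm [21.0758  0.3299 -4.2167] 
 [[-0.658  -0.0021 -0.753 ]
 [ 0.0005  1.     -0.0033]
 [ 0.753  -0.0025 -0.658 ]]
tilt xz deg (tool z in block, expect 50): 48.854412475270294
y axis in tool [-0.0021  1.     -0.0025]
holes pred [[266.4439 224.753 ]
 [531.4637 225.2145]]
planned grip pt in tool [  0.8857   0.2443 -20.9284]
-0.3 [21.037   0.3294 -3.9715] 49.17161278446619
0.3 [21.1135  0.3303 -4.462 ] 48.535384741456795
```

The hand pose is consistent: the grip point is within 1 mm of plan, the tool tilt is 48.9 degrees, and y is aligned. Next I'll carry the block to the plate and lower it with force sensing.

```bash
cat >> hand.py <<'E'
px=np.array([(156,63),(643,64),(682.5,487),(114.4,487)])/(10/3)+[200,225]
Rb,tb,*_=hand(px); Rt=np.c_[sx,sy,Z]@Rb.T; rpl=R.from_matrix(Rt).as_rotvec(); ztool=Rt[:,2]
M=np.array([.6725,-.0007,.014])
tcp=lambda dx,dz:M+sx*dx+Z*dz-Rt@tb
E
python3 - <<'E'
from hand import *
print(tcp(0,0),robot.ik(tcp(-.09,.07),rpl),robot.ik(tcp(0,0),rpl))
robot.move_ptp(tcp(-.09,.08),rpl)
robot.line_to(tcp(0,.012),velocity=.08); robot.dwell(.4)
f0=np.array(robot.get_force()); print("w",robot.get_width(),f0,robot.get_time())
hit=robot.line_to(tcp(0,-.004),velocity=.012,force_limit=4)
e=robot.get_eef_pos(); print(hit,"sole height mm",(14+(e-tcp(0,0))*1000),np.array(robot.get_force())-f0,robot.get_moment(),robot.get_time())
shot("p0")
for n in("scene","side"): cv2.imwrite(f"pics/{n}2.png",robot.snapshot(n))
out=[]
for n in("scene","side"):
    u=project(n,M)[0].astype(int); im=cv2.imread(f"pics/{n}2.png"); x,y=u[0]-60,u[1]-55
    out.append(cv2.resize(im[y:y+90,x:x+120],(400,300),interpolation=cv2.INTER_CUBIC))
w=cv2.imread("pics/p0.png")
cv2.imwrite("pics/m5.png",cv2.convertScaleAbs(np.vstack([np.hstack(out),np.hstack([cv2.resize(w,(400,300)),cv2.resize(w[200:440,160:480],(400,300))])]),alpha=1.3))
E
```

```text
[0.6772 0.0157 0.0271] [-0.4701  0.7467  0.1681  1.2214  0.829  -1.8815] [-0.3344  0.7532 -0.0108  0.8862  0.8499 -1.6806]
w 0.6495465743189373 [ 0.1514  0.6026 -1.5929] 13.55
True sole height mm [13.997  14.0409 15.1376] [-0.5392 -1.5161  7.9842] [0.0066 0.0004 0.0802] 14.4417
```

View pics/m5.png

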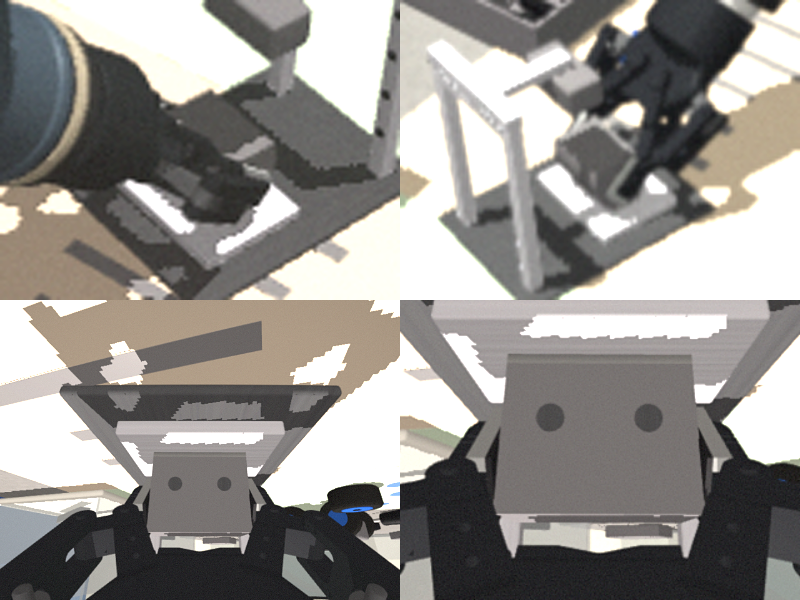

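Contact came at about 15 mm with 8 N, as measured, and the block sits parallel to the plate edge, nose under the head. I'll release, retreat along the tool axis and look.

```bash
python3 - <<'E'
from hand import *
robot.open_gripper(); robot.dwell(.3); print("w",robot.get_width(),robot.get_force())
e=np.array(robot.get_eef_pos())
robot.line_to(e-ztool*.10-sx*0.0,velocity=.12); robot.dwell(.2)
shot("r0")
robot.move_ptp(M*[1,1,0]-sx*.09+[0,0,.17],rot(-Z+.3*sx,sy)); robot.dwell(.2)
shot("r1"); print(robot.get_time())
for n in("scene","side"): cv2.imwrite(f"pics/{n}3.png",robot.snapshot(n))
out=[]
for n,w in(("r0",240),("r1",200)):
    u=project("wrist",M+[0,0,.02],L(n))[0].astype(int); im=cv2.imread(f"pics/{n}.png"); x,y=u[0]-w//2,max(0,u[1]-w*3//8); print(n,x,y,400/w)
    out.append(cv2.resize(im[y:y+w*3//4,x:x+w],(400,300),interpolation=cv2.INTER_CUBIC))
o2=[]
for n,tx in(("side",M+sx*.03+[0,0,.05]),("scene",[.543,-.342,.05])):
    u=project(n,tx)[0].astype(int); im=cv2.imread(f"pics/{n}3.png"); x,y=u[0]-50,u[1]-37; print(n,x,y,4)
    o2.append(cv2.resize(im[y:y+75,x:x+100],(400,300),interpolation=cv2.INTER_CUBIC))
cv2.imwrite("pics/m6.png",cv2.convertScaleAbs(np.vstack([np.hstack(out),np.hstack(o2)]),alpha=1.4))
E
```

```text
w 0.9976336871687668 [0.858  0.1346 0.4324]
17.3667
r0 198 146 1.6666666666666667
r1 218 198 2.0
side 221 179 4
scene 133 305 4
```

View pics/m6.png

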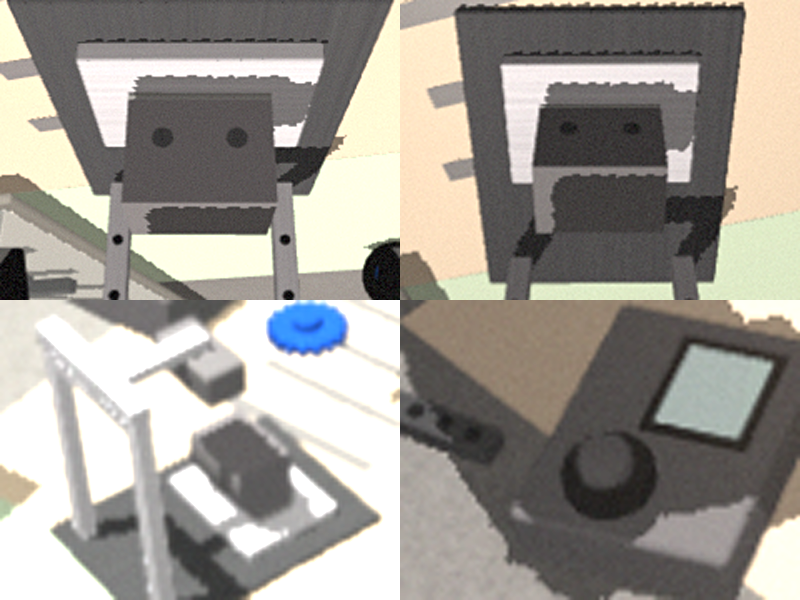

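The block stands upright, central on the plate, nose under the head. I'll verify this numerically, then look at the button from two wrist positions.

```bash
python3 - <<'E'
from hand import *
for n,e,o,s in (("r0",[(128,94),(272,94)],(198,146),5/3),("r1",[(141,105),(259,105)],(218,198),2.)):
    q=plane("wrist",np.array(e)/s+o,.0145,L(n)); m=q.mean(0); d=q[1]-q[0]
    print(n,"sole back edge rel plate mid (x,y mm; want -12.6,0)",(m-M)@sx*1000,(m-M)@sy*1000,"len",np.linalg.norm(d),"yaw",np.degrees(np.arctan2(d@sx,d@sy)))
bt=plane("scene",[(184.3,343.5)],.054)[0]; print("btn scene",bt, plane("side",[(395,168)],.054)[0])
robot.line_to(np.array(robot.get_eef_pos())-sx*.06+[0,0,.05],velocity=.2)
xt=np.array([np.cos(1),np.sin(1),0]) # tool x away
for i,d in enumerate((-.075,-.025)):
    rv=rot(-Z,[-.9,.43,0]); ax=R.from_rotvec(rv).as_matrix()[:,0]
    robot.move_ptp(bt*[1,1,0]-ax*(.10+d)*1.0+ax*.0+[0,0,.15],rv)
    if i==0: robot.close()
    robot.dwell(.2); shot(f"k{i}"); print(project("wrist",bt,L(f"k{i}")),ax)
print(robot.get_time())
o=[]
for n in("k0","k1"):
    u=project("wrist",bt,L(n))[0].astype(int); im=cv2.imread(f"pics/{n}.png"); x,y=max(0,u[0]-50),max(0,u[1]-40); print(n,x,y)
    o.append(cv2.resize(im[y:y+80,x:x+100],(400,320),interpolation=cv2.INTER_CUBIC))
cv2.imwrite("pics/m7.png",cv2.convertScaleAbs(np.hstack(o),alpha=1.6))
E
```

```text
r0 sole back edge rel plate mid (x,y mm; want -12.6,0) -11.632206916008748 -0.131670170693401 len 0.05673381872354695 yaw 0.019185021582971848
r1 sole back edge rel plate mid (x,y mm; want -12.6,0) -12.259990105016294 -0.14063141103515073 len 0.05490756066919959 yaw 0.2523315322253367
btn scene [ 0.5477 -0.344   0.054 ] [ 0.5389 -0.3367  0.054 ]
[[318.9681 205.156 ]] [-0.4311 -0.9023 -0.    ]
[[318.7988 130.2794]] [-0.4311 -0.9023 -0.    ]
20.4
k0 268 165
k1 268 90
```

View pics/m7.png

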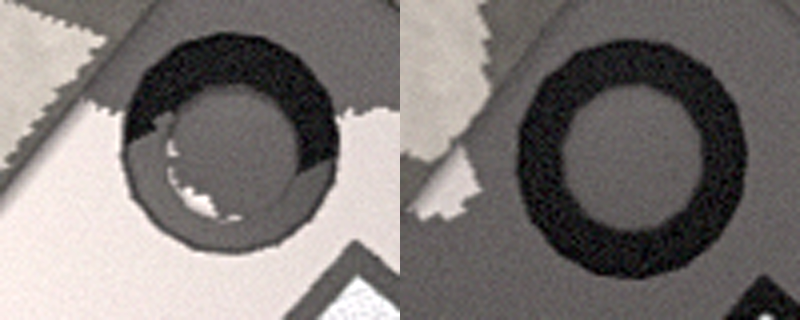

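The block's sole edge is within 1 mm and 0.3 degrees of the target. The button cap is centred at zoom (232,153) in k0 and (233,157) in k1.

```bash
python3 - <<'E'
from hand import *
k0=np.array([(232,153)])/4+[268,165]; k1=np.array([(233,157)])/4+[268,90]
T=tri(("wrist",k0,L("k0")),("wrist",k1,L("k1"))); p0=plane("wrist",k0,.054,L("k0"))[0];p1=plane("wrist",k1,.054,L("k1"))[0]
print(T,p0,p1); b=(p0+p1)/2
assert np.linalg.norm(p0-p1)<.004 and abs(T[0,2]-.054)<.008
print("w",robot.get_width())
rv=robot.get_tool_rot(); robot.move_ptp(b*[1,1,0]+[0,0,.085],rv); robot.dwell(.2)
f0=np.array(robot.get_force())
hit=robot.line_to(b*[1,1,0]+[0,0,.049],velocity=.02,force_limit=20); robot.dwell(.2)
print(hit,robot.get_eef_pos(),np.array(robot.get_force())-f0)
if not hit:
    hit=robot.line_to(b*[1,1,0]+[0,0,.043],velocity=.01,force_limit=12); robot.dwell(.3)
    print(hit,robot.get_eef_pos(),np.array(robot.get_force())-f0)
cv2.imwrite("pics/kp.png",robot.snapshot("wrist"))
robot.line_to(b*[1,1,0]+[0,0,.12],velocity=.06); robot.dwell(.3); print(robot.get_force()-f0,robot.get_time())
E
```

```text
[[ 0.543  -0.3425  0.0507  0.    ]] [ 0.5428 -0.3431  0.054 ] [ 0.5431 -0.3425  0.054 ]
w -0.0019354863700482832
False [ 0.543  -0.3428  0.049 ] [-3.1412  1.4838  4.3689]
True [ 0.543  -0.3428  0.048 ] [-3.4214  0.897  10.2814]
[-1.4085 -0.3102 -0.6973] 25.5667
```

The button reached its stop: the TCP is at z = 0.048 (6 mm travel), with the force jumping to 10 N against a 5 N spring. Now a last look before handing in.

```bash
python3 - <<'E'
from hand import *
robot.line_to(np.array(robot.get_eef_pos())+[-.1,-.05,.08],velocity=.2)
a=robot.snapshot("scene"); b=robot.snapshot("side")
cv2.imwrite("pics/scene4.png",a);cv2.imwrite("pics/side4.png",b)
o=[cv2.resize(cv2.resize(i,None,fx=1,fy=1)[y:y+262,x:x+350],(400,300)) for i,x,y in((cv2.imread("pics/scene0.png"),80,130),(a,80,130),(cv2.imread("pics/side0.png"),200,120),(b,200,120))]
cv2.imwrite("pics/m8.png",cv2.convertScaleAbs(np.vstack([np.hstack(o[:2]),np.hstack(o[2:])]),alpha=1.4)); print(robot.get_time(),robot.get_force())
E
```

```text
26.5 [-0.5152  0.954   0.2522]
```

View pics/m8.png

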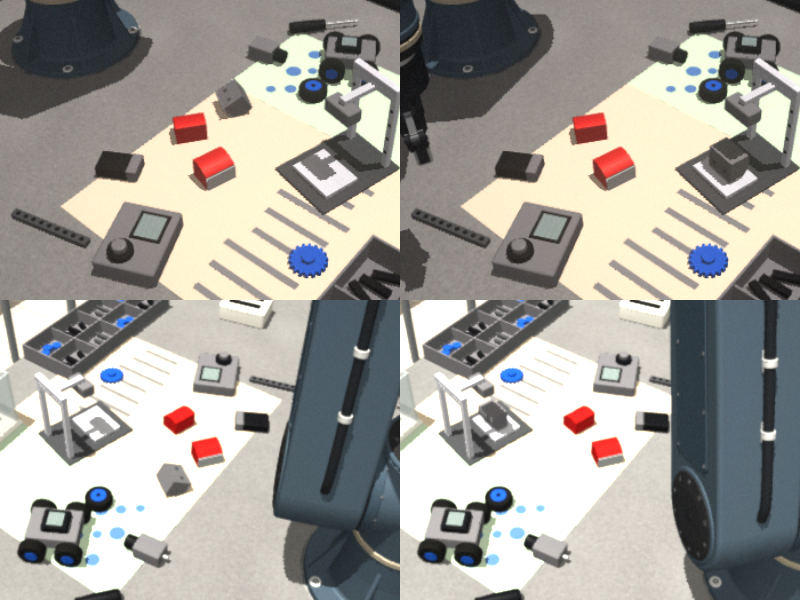

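The before/after pairs show the block standing on the plate (right panels, (728,158) and (493,415)). The button is back up, and everything else is where it was.

```bash
python3 -c "
from station import robot
robot.job_done(); print(robot.get_time())"
```

```text
the job is handed in; nothing more can be done
the job is handed in; nothing more can be done
```

The job is done and handed in at about 26.5 s on the robot's clock, against the 59 s limit. I caught the rocking grey block by its end faces, turned it upright and set it on the load plate with its nose under the sensor head. Then I pressed the controller's button with the gripper shut.

**Block:** after release, two wrist views put the sole within 1 mm of the plate's middle along x and 0.2 mm along y, with less than 0.3° of yaw. It touched down at about 8 N, and the stand does not appear to have moved in the later pictures.

**Button:** the tip went down 6 mm to the stop, where the force jumped from 4.4 N to 10.3 N. The button looks up again in the last pictures.

**Other things:** the before/after pictures show the other things in view where they were.

**Checks that disagreed:**
- The first two-view heights on the block were about 3.5 mm low because it rocked between the shots, so I used the 40 mm rolling height you gave instead.
- The plate measured 15 mm high, both by camera and at contact, against the 14 mm stated.
- The button top triangulated at 51 mm against 54 mm.
- One automatic outline of the held block failed, so I picked its corners by eye in an enlarged picture.
- I viewed 11 pictures, one over the budget, for the final check.

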